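# Change the oxygen over to the full bottle

## Robot

A 6-joint arm with a two-finger parallel gripper is mounted at the origin on the work surface. World frame = base frame: x ahead of the robot, y to its left, z up, the work surface at z = 0. Lengths are in m, angles in rad, forces in N, time in s.
With the tool pointing down it reaches from about 0.275 to 0.725 m from the base axis. Payload 5.6 kg.
Tool frame: the origin (TCP) lies between the finger pads; the fingertips stand 8 mm ahead of it and the grasp point (between the pads) lies 11 mm behind it; z points along the fingers, y is the line along which they close (so a half turn about z gives the same grasp; the last joint's range is limited). The gripper opens to 85 mm and grips with 20 to 120 N. Pads are 22 mm wide; open, the fingers measure 114 mm over their backs; the gripper's body (76 mm by 85 mm) begins 54 mm behind the grasp point. The pads swing forward as they close: fully open they stand 13 mm farther back than shut.
Start: joints at [1.461, 0.255, 0.108, 0, -1.424, -0.285], TCP at [0.212, 0.508, 0.201] pointing down, gripper open.
Joint ranges: [-2.95, 2.95], [-1.21, 1.97], [-1.09, 1.5], [-2.87, 1.71], [-2.94, -0.07], [-3.05, 3.05]. Speed limits (rad/s): [2.57, 2.57, 3.14, 3.14, 3.14, 3.14].

## Interface

Orientations are given as [roll, pitch, yaw] about the fixed x, y, z axes, in that order (R = Rz(yaw) Ry(pitch) Rx(roll)).
In Python, from rig import reach, servo_line, move_j, gripper_to, sleep, solve_ik, state, grab_frame, MotionError, hand_in, recognise, outline_of gives the robot as it stands. The module is installed in compiled form; this text tells all that it offers. Calls block until the motion is done:
- reach(position, orientation): joint-space move of the TCP to a pose.
- servo_line(position, rotation=None, v=0.15, until_force=None): straight line of the TCP; rotation=None keeps the orientation; v is the mean speed in m/s. With until_force (N) it stops when the force on the tool has changed by that much, and returns True; else False.
- move_j(angles): joint-space move.
- gripper_to(opening, strength=None): finger opening in m; strength is the grip in N (None keeps the last); returns when the fingers have stopped.
- sleep(seconds).
- solve_ik(position, orientation): joint angles nearest the present ones, or None.
- state(): the state.
- grab_frame(name): name is "side" or "top"; returns a dict with "frame" (420x560x3 uint8, blue, green, red), "intrinsics" (3x3 intrinsics, pixels), "k1" (the pictures are not rectified: a ray, as slopes to the right and down, at radius r is drawn at 1 + k1 r^2 times it, then the intrinsics apply), "xyz" and "orientation" of the camera in the world. Camera axes: x right, y up, looking along -z (the intrinsics and any distortion apply to the point x, -y, -z); pixel columns grow to the right and rows downward; lengths in m; the calibration is good to about 2 mm. A picture is of the moment at which its call begins. There is no depth.
A pose or a line that the arm cannot do raises MotionError and nothing moves.
- hand_in(): hands the job in; it is judged then, once.
Trained networks look in a picture, given as the dict that the camera call returned (one of the last four; its "shot" number tells which), for a name from the list of things; names that differ only in an ending like _2 or _b are one class to them, and where a whole thing is asked for, a point or a joint stands for the part that bears it (a point fixed in the world has none). Each returns a list of dicts, best first, with "p" (0 to 1); they miss things now and then, are a little off and sometimes report something else, mostly with a low value. They report only what shows in the picture. A call takes as long as a camera call.
- recognise(query, picture): "xy" ([column, row] in pixels, amid what is visible of it).
- outline_of(query, picture): "mask" (420x560 bool, what is visible of it) and "xy" ([column, row] in pixels, amid what is visible of it).
The state is a dict: "time": time; "q": joint angles; "dq": joint speeds; "effort": joint torques, N m; "tool_pos": TCP position; "ee_rot": TCP orientation; "wrist_force": force on the tool from outside, world axes, zero at the start; "moment": the same for the moment, N m; "grip_width": finger opening in m; "grip_force": force on a finger pad.
Only numpy, scipy, OpenCV 4.12 (cv2) and the standard library are available. Lean on these libraries where they do the work, as an engineer would, in place of code of your own. Each camera call takes 0.05 s, during which the arm holds its last target. There are 200 camera calls.

## Task

Two oxygen bottles lie on the field clinic's table, one with its valve lever open (in line with the pipe), the other shut (lever across the pipe). Change the supply over without a break: with a fingertip push the shut lever round to fully open, and only then push the lever that was open round to fully shut. Just push the levers gently from the side, never grip or force them, and leave everything else on the table where it is.

Things in the scene. Friction and masses are not known exactly. Their poses are not given: they have to be found in the camera images.
- bottle_a: Oxygen bottle a, the nearly empty one in use: aluminium cylinder, 76 mm diameter, lying fixed in a cradle, a brass lever valve at its neck. Origin: on the table, under the lever's axis. +x along the bottle towards its bottom end (bottle from x 52 to 326 mm, top 83 mm high); outlet pipe to x = -72 mm, top 60 mm high; z up. Gauge on the -y side, 25 to 67 mm off the axis, 59 mm high.
- bottle_b: Oxygen bottle b, the full one: aluminium cylinder, 76 mm diameter, lying fixed in a cradle, a brass lever valve at its neck. Origin: on the table, under the lever's axis. +x along the bottle towards its bottom end (bottle from x 52 to 326 mm, top 83 mm high); outlet pipe to x = -72 mm, top 60 mm high; z up. Gauge on the -y side, 25 to 67 mm off the axis, 59 mm high.
- lever_a (a joint): Lever angle about the vertical axis, rad, growing counter-clockwise from above. 0 = shut: lever across the pipe, along the bottle's +y. 1.571 = open: in line with the pipe, along the bottle's -x. A little over-travel: stops at -0.12 and 1.69. Starts open (above 1.35). Turns stiffly (about 3 N at the push point), stays where left.
- lever_b (a joint): Lever angle about the vertical axis, rad, growing counter-clockwise from above. 0 = shut: lever across the pipe, along the bottle's +y. 1.571 = open: in line with the pipe, along the bottle's -x. A little over-travel: stops at -0.12 and 1.69. Starts shut (below 0.25). Turns stiffly (about 3 N at the push point), stays where left.
- lever_a_push (a point): Point on the lever's centre line, 80 mm out from its axis, half-way up (106 mm above the table). The black grip is a bar 14 mm wide, from 99 to 113 mm above the table, reaching from 30 to 105 mm out from the axis; free space beside and below it.
- lever_b_push (a point): Point on the lever's centre line, 80 mm out from its axis, half-way up (106 mm above the table). The black grip is a bar 14 mm wide, from 99 to 113 mm above the table, reaching from 30 to 105 mm out from the axis; free space beside and below it.
- lever_a_hub (a point): Middle of lever a's hub (a steel cap, 26 mm diameter), on its vertical turning axis, 106 mm above the table.
- lever_b_hub (a point): Middle of lever b's hub (a steel cap, 26 mm diameter), on its vertical turning axis, 106 mm above the table.
- jar: Bystander: small jar, 48 mm diameter, 58 mm high, standing close beside bottle a on its gauge side. Origin: centre of its underside.
- tape: Bystander: roll of tape lying flat, 80 mm diameter, 24 mm high, close to the valve of bottle b. Origin: centre of its underside.
- dish: Bystander: steel bowl, 90 mm diameter, 35 mm high. Origin: centre of its underside.
- pills: Bystander: amber pill jar, 38 mm diameter, 65 mm high. Origin: centre of its underside.
- forceps: Bystander: steel forceps lying flat, 150 mm long, 10 mm high. Origin: under its middle.

How it is judged:
By the outcome, as a careful person would: the job done as asked, in the order asked, and still so for the second after the job is handed in, with the robot touching nothing.
It also fails if it takes over 48 s, if anything falls off the work surface, if the arm or the gripper's body presses on something with over 40 N, if the wrist force passes 120 N, or if a joint passes its speed limit or range.

## Working session

There is one attempt and no reset: what is moved stays moved. The work goes in short steps, each a Python script; the robot and the scene stay as the last script left them, time stands still between calls to the robot, and variables do not carry over. Pictures are saved under pics/ and viewed, at most 10 in all, crops included, and the job is handed in when it is done.

```bash
mkdir -p pics; cat > h.py <<'E'
import numpy as np, cv2
from scipy.spatial.transform import Rotation as R
from rig import *
def rot(f):
    o=np.array(f["orientation"],float)
    return o if o.shape==(3,3) else R.from_euler('xyz',o).as_matrix()
def px2w(f,xy,z):
    K=np.array(f["intrinsics"]);k=f["k1"]
    d=np.array([(xy[0]-K[0,2])/K[0,0],(xy[1]-K[1,2])/K[1,1]]);u=d.copy()
    for _ in range(30): u=d/(1+k*(u@u))
    r=rot(f)@np.array([u[0],-u[1],-1]);c=np.array(f["xyz"])
    return c+r*(z-c[2])/r[2]
def w2px(f,p):
    v=rot(f).T@(np.array(p)-f["xyz"]);u=np.array([v[0],-v[1]])/-v[2]
    u=u*(1+f["k1"]*(u@u));K=np.array(f["intrinsics"])
    return np.array([K[0,0]*u[0]+K[0,2],K[1,1]*u[1]+K[1,2]])
E
python3 - <<'E'
from h import *
Z=dict(bottle_a=.06,lever_a=.113,lever_a_push=.113,lever_a_hub=.113,jar=.058,tape=.024,dish=.035,pills=.065,forceps=.01)
for c in ("top","side"):
    f=grab_frame(c);cv2.imwrite(f"pics/{c}0.png",f["frame"]);print(c,f["xyz"],f["orientation"])
    for n,z in Z.items():
        for r in recognise(n,f)[:4]:
            print(n,round(r["p"],2),np.round(r["xy"]),px2w(f,r["xy"],z).round(3))
print(state())
E
```

```text
top [3.28702522e-01 5.97053427e-04 1.29275656e+00] [ 0.18566876 -0.00479788 -1.5709698 ]
bottle_a 0.94 [350. 150.] [ 0.689 -0.173  0.06 ]
bottle_a 0.55 [180. 156.] [0.674 0.237 0.06 ]
lever_a 0.7 [328. 207.] [ 0.54  -0.113  0.113]
lever_a 0.58 [175. 226.] [0.496 0.232 0.113]
lever_a_push 0.56 [180. 227.] [0.495 0.221 0.113]
lever_a_hub 0.81 [177. 226.] [0.496 0.228 0.113]
jar 0.8 [224. 201.] [0.565 0.128 0.058]
tape 0.67 [363. 239.] [ 0.479 -0.204  0.024]
dish 0.77 [300. 233.] [ 0.493 -0.052  0.035]
pills 0.71 [133. 244.] [0.46  0.339 0.065]
forceps 0.83 [449. 250.] [ 0.452 -0.42   0.01 ]
side [ 0.31554205 -0.89641413  1.02448894] [ 0.76760979 -0.00382175 -0.25668416]
bottle_a 0.79 [345. 255.] [ 0.689 -0.187  0.06 ]
bottle_a 0.59 [291. 152.] [0.669 0.236 0.06 ]
bottle_a 0.41 [237. 155.] [0.506 0.267 0.06 ]
lever_a 0.83 [284. 234.] [ 0.544 -0.128  0.113]
lever_a 0.77 [236. 153.] [0.495 0.21  0.113]
lever_a_push 0.7 [236. 150.] [0.495 0.226 0.113]
lever_a_push 0.53 [286. 232.] [ 0.551 -0.121  0.113]
jar 0.51 [267. 186.] [0.559 0.109 0.058]
tape 0.63 [268. 301.] [ 0.474 -0.25   0.024]
dish 0.88 [255. 239.] [ 0.486 -0.058  0.035]
pills 0.52 [215. 144.] [0.449 0.329 0.065]
forceps 0.66 [282. 377.] [ 0.456 -0.439  0.01 ]
{'time': 1.0, 'q': array([ 1.46055298e+00,  2.55078301e-01,  1.08212442e-01,  4.60138286e-06,
       -1.42390799e+00, -2.84569764e-01]), 'dq': array([-7.14623699e-04,  4.48633516e-05,  1.12403382e-03,  2.63474957e-03,
        8.76255254e-04,  1.49609415e-04]), 'effort': array([-1.21786352e-04, -3.86406040e+01,  2.38068599e+01,  5.36801353e+00,
       -6.54123178e-04,  3.65415431e-07]), 'tool_pos': array([0.21154167, 0.5076859 , 0.20140024]), 'ee_rot': array([-3.14156981e+00,  1.94045061e-06, -3.94812440e-01]), 'wrist_force': array([ 0.54800535, -0.66456137,  0.26067178]), 'moment': array([-0.0045785 , -0.02255193,  0.01972256]), 'grip_force': 0.0, 'grip_width': 0.0858525102628951}
```

View pics/top0.png

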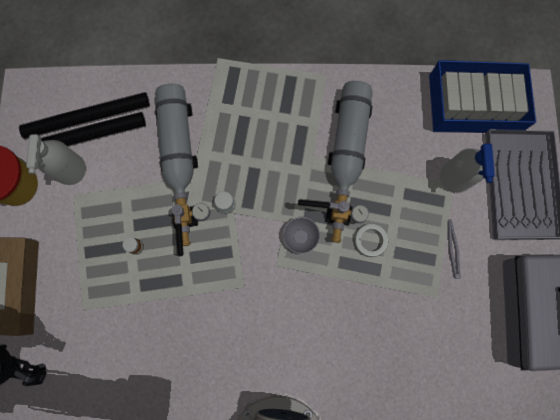

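View pics/side0.png

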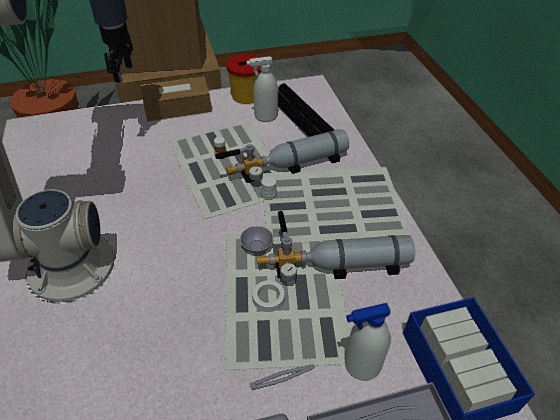

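The top view shows the left bottle with its hub near (181,213) and lever pointing down to (179,253), in line with the pipe. It is open, so this is bottle a, and the jar beside it fits. The right bottle's hub is near (338,214) with its lever left to (300,204), across the pipe: shut, so bottle b. The side view agrees. Next I'll measure more finely.

```bash
python3 - <<'E'
from h import *
T=[]
for c in ("top","side"):
    f=grab_frame(c);im=f["frame"].copy()
    boxes=dict(top=[(140,180,100,90),(275,180,100,90)],side=[(205,130,80,60),(240,200,80,75)])[c]
    for q in ("lever_a","lever_a_hub"):
      for r in outline_of(q,f)[:3]:
        m=r["mask"];ys,xs=np.nonzero(m)
        print(c,q,round(r["p"],2),np.round(r["xy"],1),m.sum(),xs.min(),xs.max(),ys.min(),ys.max())
        if q=="lever_a":
            cs,_=cv2.findContours(m.astype(np.uint8),0,1)
            P=np.array([px2w(f,(x,y),.106)[:2] for x,y in zip(xs,ys)]).astype(np.float32)
            print(' minrect world',cv2.minAreaRect(P))
    for q in ("lever_a_hub","lever_a_push"):
      for r in recognise(q,f)[:3]: print(c,q,round(r["p"],2),np.round(r["xy"],1),px2w(f,r["xy"],.11).round(3))
    t=[cv2.resize(im[y:y+h,x:x+w],(400,int(400*h/w)),interpolation=cv2.INTER_CUBIC) for x,y,w,h in boxes]
    h=max(a.shape[0] for a in t);t=[cv2.copyMakeBorder(a,0,h-a.shape[0],0,0,0) for a in t]
    o=np.hstack(t);o=cv2.convertScaleAbs(o,alpha=1.6,beta=20)
    cv2.imwrite(f"pics/{c}1.png",o)
E
```

```text
top lever_a 0.93 [174.6 228.6] 383 171 182 204 254
 minrect world ((0.49162349104881287, 0.2296343445777893), (0.11472251266241074, 0.02531474269926548), 1.9220746755599976)
top lever_a 0.58 [324.3 205.7] 373 298 348 199 212
 minrect world ((0.5458532571792603, -0.10265734791755676), (0.11430289596319199, 0.027920573949813843), 88.47872161865234)
top lever_a_hub 0.62 [177.1 227.3] 366 171 182 204 255
top lever_a_hub 0.82 [176.1 226.8] [0.496 0.23  0.11 ]
top lever_a_push 0.86 [182.3 228.6] [0.492 0.216 0.11 ]
side lever_a 0.7 [235.7 153. ] 156 216 252 145 157
 minrect world ((0.4925229549407959, 0.22310850024223328), (0.11081702262163162, 0.03309035301208496), 8.899046897888184)
side lever_a 0.67 [285.1 229.9] 230 278 291 211 247
 minrect world ((0.5524091720581055, -0.10242908447980881), (0.1234402060508728, 0.020905211567878723), 83.00559997558594)
side lever_a_hub 0.66 [237.2 150.6] 237 215 253 144 158
side lever_a_hub 0.75 [235.4 151.8] [0.493 0.221 0.11 ]
side lever_a_push 0.7 [234.8 149.6] [0.494 0.232 0.11 ]
```

View pics/top1.png

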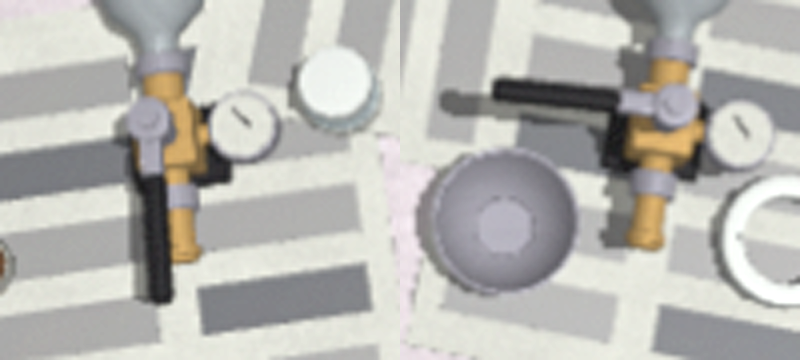

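View pics/side1.png

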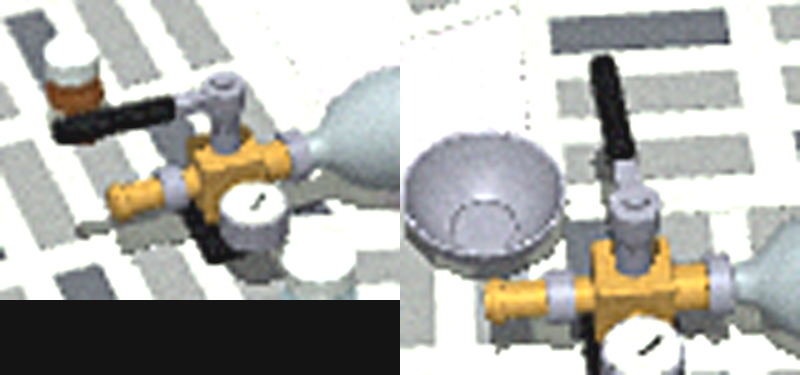

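Top crop: hub a is at px (177.5,209) with its lever tip at (180,255). Hub b is at (343.8,206) with its tip at (298.5,202.5). Side crop: hub a is at (250,146.6) and hub b at (287,240). Now I'll triangulate these.

```bash
python3 - <<'E'
from h import *
from scipy.optimize import least_squares
ft=grab_frame("top");fs=grab_frame("side")
pts=dict(hubA=((177.5,209.2),(250.2,146.6)),hubB=((343.7,206),(287,240)),tipA=((180,254.5),(216.5,156)),tipB=((298.7,202.5),(280.6,212)))
W={}
for n,(a,b) in pts.items():
    s=least_squares(lambda p:np.r_[w2px(ft,p)-a,w2px(fs,p)-b],[.5,0,.1])
    W[n]=s.x;print(n,s.x.round(4),'res',s.fun.round(1),'top@.113',px2w(ft,a,.113).round(4),'side@.113',px2w(fs,b,.113).round(4))
for k in 'AB': print('lever len',np.linalg.norm((W['tip'+k]-W['hub'+k])[:2]), 'world ang',np.arctan2(*(W['tip'+k]-W['hub'+k])[1::-1]))
# bottle axis from the top & side masks: PCA of mask pixels at z~axis, and pipe
for f in (ft,fs):
  for r in outline_of("bottle_a",f)[:3]:
    ys,xs=np.nonzero(r["mask"])
    P=np.array([px2w(f,(x,y),.05)[:2] for x,y in zip(xs,ys)],np.float32)
    (c,s,a)=cv2.minAreaRect(P);v=cv2.fitLine(P,cv2.DIST_HUBER,0,.01,.01).ravel()
    print(round(r["p"],2),c,s,round(a,1),'axis deg',np.degrees(np.arctan2(v[1]*np.sign(v[0]),abs(v[0]))).round(1))
# model-based: pipe end pixel (top): A (186,244) , B (337,241); bottle bottom centre pixel approx
for n,e in (('A',(186,243)),('B',(336.5,240))):
    p=px2w(ft,e,.05)[:2];h=W['hub'+n][:2];d=h-p;print(n,'pipe->hub',np.linalg.norm(d),np.degrees(np.arctan2(d[1],d[0])))
for n,e in (('A',(170,92)),('B',(357,90))):
    p=px2w(ft,e,.06)[:2];h=W['hub'+n][:2];d=p-h;print(n,'hub->bottom',np.linalg.norm(d),np.degrees(np.arctan2(d[1],d[0])))
E
```

```text
hubA [0.5368 0.227  0.1154] res [ 0.  -0.7 -0.9  0.2] top@.113 [0.5356 0.2275 0.113 ] side@.113 [0.5401 0.2303 0.113 ]
hubB [ 0.5446 -0.149   0.1149] res [ 0.1 -0.7 -0.8  0.2] top@.113 [ 0.5432 -0.149   0.113 ] side@.113 [ 0.547  -0.1473  0.113 ]
tipA [0.4347 0.2196 0.1069] res [ 0.  -0.6 -0.7  0.2] top@.113 [0.4329 0.2185 0.113 ] side@.113 [0.436  0.2124 0.113 ]
tipB [ 0.5547 -0.0475  0.1081] res [ 0.1 -1.1 -1.2  0.3] top@.113 [ 0.5512 -0.0471  0.113 ] side@.113 [ 0.5568 -0.0517  0.113 ]
lever len 0.10235350846394316 world ang -3.069280941272174
lever len 0.10198566002556113 world ang 1.4713787596555816
0.9 (0.6569464206695557, 0.2352968454360962) (0.43198680877685547, 0.09865693747997284) 12.0 axis deg 9.3
0.64 (0.6710824370384216, -0.17676682770252228) (0.16645380854606628, 0.4059530198574066) 69.2 axis deg -9.5
0.92 (0.673247218132019, -0.17230603098869324) (0.22575566172599792, 0.3896815776824951) 61.0 axis deg -11.3
0.59 (0.6615294218063354, 0.24339759349822998) (0.43608009815216064, 0.1732674241065979) 3.9 axis deg 7.1
A pipe->hub 0.07182449431911139 8.255100427970547
B pipe->hub 0.07218875845996095 -8.52422618523309
A hub->bottom 0.3068433523114241 7.803482555410143
B hub->bottom 0.3051866034044028 -8.969129220843858
```

Measurements fit the given sizes: both hubs and tips triangulate to plausible heights, the lever is about 102 mm long and the pipe 72 mm. Lever b starts at about 0.05 rad and lever a at about 1.50 rad. I'll push b open first.

```bash
cat >> h.py <<'E'
HUB=dict(A=np.array([.5368,.227]),B=np.array([.5446,-.149]));AX=dict(A=np.radians(8.0),B=np.radians(-8.8))
def pose(k,lev,s,off,z):   # s=+1 pushes ccw; fingers stand off behind the lever
    th=AX[k]+np.pi/2+lev;u=np.array([np.cos(th),np.sin(th)]);t=np.array([-u[1],u[0]])
    p=HUB[k]+.08*u-s*off*t
    return [p[0],p[1],z],[np.pi,0,(th-1.5*np.pi+np.pi)%(2*np.pi)-np.pi]
def push(k,a0,a1,off=.018,z=.098,zh=.24,v=.06,first=True):
    s=np.sign(a1-a0)
    p,o=pose(k,a0,s,.038,zh);reach(p,o)
    p,o=pose(k,a0,s,.038,z);servo_line(p,o,v=.12)
    n=int(np.ceil(abs(a1-a0)/.14))
    for a in np.linspace(a0,a1,n+1):
        p,o=pose(k,a,s,off,z)
        hit=servo_line(p,o,v=v,until_force=20)
        st=state();print(round(a,2),hit,st["wrist_force"].round(1),(st["tool_pos"]-p).round(4),round(st["time"],1))
        if hit: break
    p,o=pose(k,a,s,.038,z);servo_line(p,o,v=.1)
    p[2]=zh;servo_line(p,o,v=.15)
E
python3 - <<'E'
from h import *
gripper_to(0.0)
p=state()["tool_pos"];servo_line([p[0],p[1],.26],v=.15)
print(state()["time"],state()["grip_width"])
push("B",0.05,1.571)
f=grab_frame("top");im=f["frame"]
print(state()["time"])
o=cv2.convertScaleAbs(cv2.resize(im[180:270,275:375],(500,450),interpolation=cv2.INTER_CUBIC),alpha=1.6,beta=20);cv2.imwrite("pics/b1.png",o)
f2=grab_frame("side");o2=cv2.resize(f2["frame"][190:280,220:320],(300,270),interpolation=cv2.INTER_CUBIC)
o[:0]=0;cv2.imwrite("pics/b1.png",np.hstack([o,cv2.copyMakeBorder(o2,0,180,0,0,0)]))
E
```

```text
3.0083 -0.00023183189806857794
0.05 False [ 0.6 -0.4 -0.3] [0.0001 0.     0.0005] 7.3
0.19 False [0.3 0.1 0.3] [ 0.0003 -0.      0.0001] 7.6
0.33 False [ 0.2 -0.3 -0.7] [ 0.0005 -0.0001  0.0001] 8.0
0.46 False [-0.9  0.1 -0.8] [ 0.0005 -0.0001  0.0001] 8.3
0.6 False [ 0.4 -0.9  0.5] [ 0.0005 -0.      0.0001] 8.7
0.74 False [ 1.   1.  -0.1] [ 0.0005 -0.      0.0001] 9.0
0.88 False [0.8 0.  0.4] [0.0005 0.     0.0001] 9.3
1.02 False [ 0.2  1.1 -0. ] [0.0005 0.0001 0.0001] 9.7
1.16 False [ 0.  -0.6 -0.2] [0.0005 0.0001 0.0001] 10.0
1.29 False [-0.2  0.2 -0.4] [0.0004 0.0002 0.0001] 10.4
1.43 False [ 0.1  0.3 -0.6] [0.0004 0.0002 0.    ] 10.7
1.57 False [0.8 0.3 0.4] [0.0003 0.0002 0.    ] 11.1
12.55
```

View pics/b1.png

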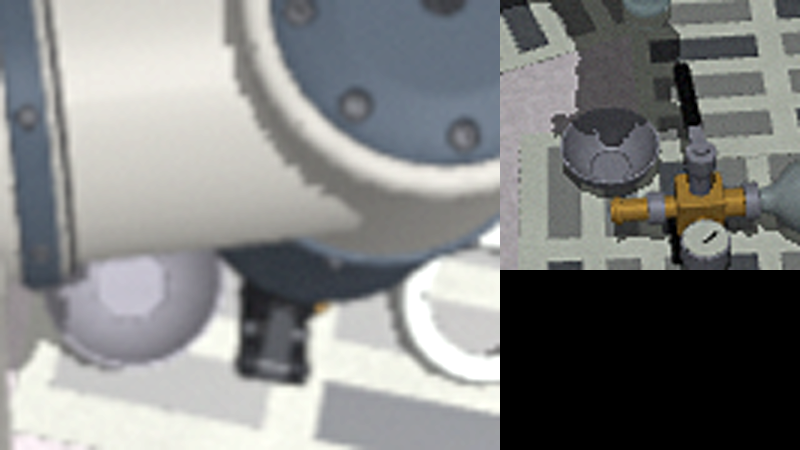

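No contact force registered, and the side crop still shows lever b across the pipe, so the finger missed it. I'll compare the tool's real position with its projection.

```bash
python3 - <<'E'
from h import *
st=state();print(st["tool_pos"],st["ee_rot"],st["q"],st["time"])
f=grab_frame("side");p=st["tool_pos"];Rm=R.from_euler('xyz',st["ee_rot"]).as_matrix()
im=f["frame"].copy()
for d in (0,.008,.021):
    c=w2px(f,p+Rm[:,2]*d);print(d,c);cv2.circle(im,tuple(int(x) for x in c),1,(0,0,255),-1)
x,y=[int(v) for v in w2px(f,p)]
x0=max(0,min(x-100,320));y0=max(0,y-60)
cv2.imwrite("pics/c1.png",cv2.resize(im[y0:y0+150,x0:x0+200],(800,600),interpolation=cv2.INTER_CUBIC));print(x0,y0)
E
```

```text
[ 0.47079286 -0.09923849  0.23896537] [ 3.13952556e+00 -3.29515573e-04 -1.72428013e+00] [ 1.18731567e-01  1.10171292e-01  2.33811735e-02 -2.39245812e-04
 -1.48608578e+00 -2.72195224e-01] 12.6
0 [250.58802159 195.14285093]
0.008 [250.68939274 197.6336651 ]
0.021 [250.85207234 201.62797242]
150 135
```

View pics/c1.png

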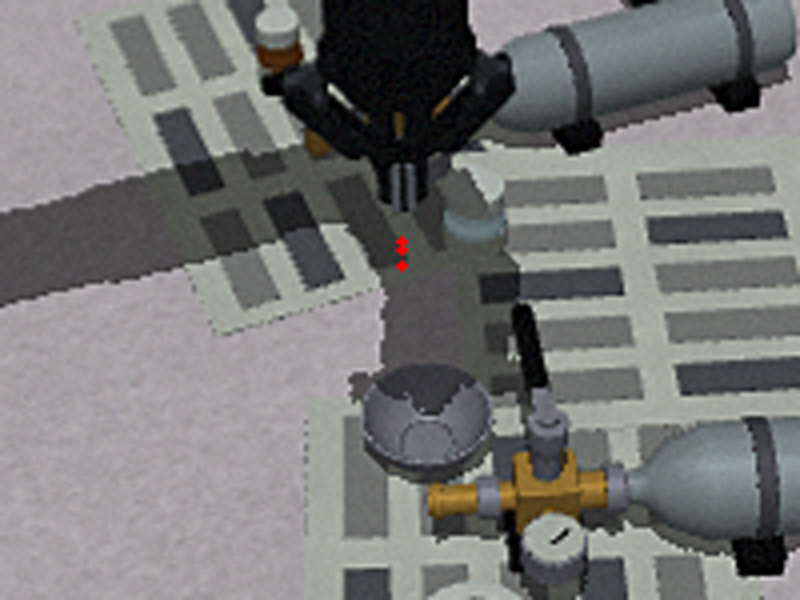

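In the side view the real fingertips are at about px (250,186). My projection puts them at (250.7,197.6), so the real tip is either about 36 mm higher or displaced in y. I'll use the top view to decide.

```bash
python3 - <<'E'
from h import *
st=state();p=st["tool_pos"]
f=grab_frame("top");s=grab_frame("side");im=f["frame"]
for z in (.231,.267,.3): print(z,w2px(f,[p[0],p[1],z]),w2px(s,[p[0],p[1],z]))
print('ray', [px2w(s,(250,186),z).round(3) for z in (.231,.25,.267)], f["frame"].shape)
a=cv2.resize(im[190:340,230:430],(800,600),interpolation=cv2.INTER_CUBIC)
a=cv2.convertScaleAbs(a,alpha=1.6,beta=20)
c=(w2px(f,[p[0],p[1],.231])-[230,190])*4;cv2.circle(a,tuple(int(x) for x in c),4,(0,0,255),-1)
cv2.imwrite("pics/d1.png",a)
E
```

```text
0.231 [327.04852521 230.77287627] [250.74013667 197.61245259]
0.267 [328.73997068 228.32235961] [250.24481284 186.2064846 ]
0.3 [330.39488886 225.92396878] [249.77125387 175.27587337]
ray [array([ 0.478, -0.061,  0.231]), array([ 0.474, -0.081,  0.25 ]), array([ 0.471, -0.098,  0.267])] (420, 560, 3)
```

View pics/d1.png

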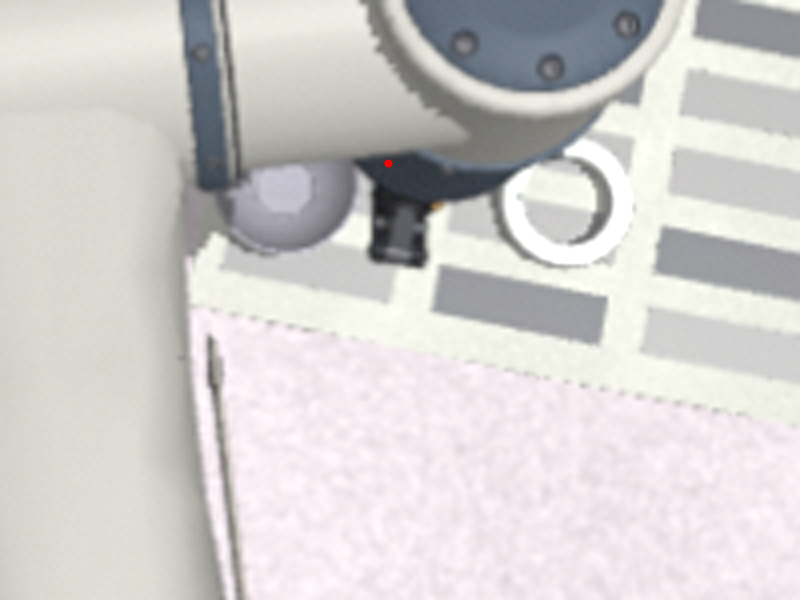

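The column in the top view confirms y. The side ray crosses the tool axis at z ≈ 0.267, so the fingertips are really about 36 mm higher than nominal and passed over the lever at about 127 mm. I'll repeat the push with the TCP at z = 0.068, which puts the real tip at about 0.096, with force guards on.

```bash
sed -i 's/z=.098,zh=.24/z=.068,zh=.2/; s/servo_line(p,o,v=.12)$/assert not servo_line(p,o,v=.12,until_force=8)/' h.py
cat >> h.py <<'E'
def look(name,k):
    b=dict(A=((205,130,80,60),(140,180,100,75)),B=((230,200,80,60),(275,185,100,75)))[k]
    o=[cv2.resize(grab_frame(c)["frame"][y:y+h,x:x+w],(400,300),interpolation=cv2.INTER_CUBIC) for c,(x,y,w,h) in zip(("side","top"),b)]
    cv2.imwrite(f"pics/{name}.png",cv2.convertScaleAbs(np.hstack(o),alpha=1.5,beta=15))
E
python3 - <<'E'
from h import *
push("B",0.05,1.571)
# lift over to the other bottle's start so that b is in free view
p,o=pose("A",1.5,-1,.038,.22);reach(p,o)
look("e1","B");print(state()["time"])
E
```

```text
0.05 False [0.5 0.4 0.6] [-0.0001 -0.      0.0004] 15.9
0.19 False [ 0.6  0.1 -0. ] [ 0.0002 -0.      0.0002] 16.2
0.33 False [0.8 0.3 0.5] [ 0.0002 -0.      0.0001] 16.5
0.46 False [1.  0.3 0.7] [ 0.0002 -0.0001  0.0001] 16.9
0.6 False [0.5 1.5 1.3] [ 0.     -0.0001 -0.    ] 17.2
0.74 False [0.4 0.5 1. ] [-0. -0. -0.] 17.6
0.88 False [0.5 1.  0.5] [-0.     -0.0001 -0.    ] 17.9
1.02 False [ 1.3 -0.5  0.3] [-0.0001 -0.0001 -0.    ] 18.2
1.16 False [ 0.4 -0.5  0.4] [-0.0001 -0.0001 -0.0001] 18.6
1.29 False [ 1.1  1.2 -0.8] [-0.0001 -0.     -0.0001] 18.9
1.43 False [ 0.6 -0.4 -0.6] [-0.0001 -0.0001 -0.0001] 19.3
1.57 False [ 0.1 -0.  -0.2] [-0.0002 -0.0001 -0.0001] 19.6
22.2
```

View pics/e1.png

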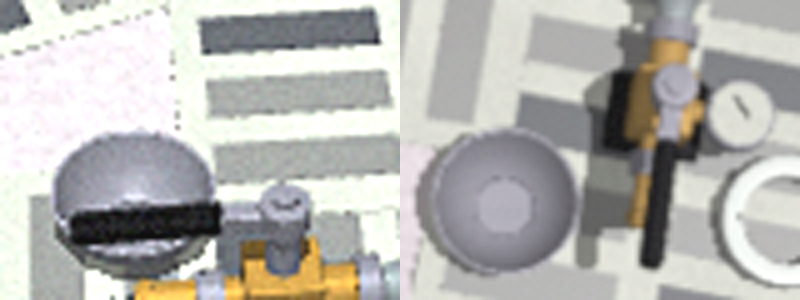

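The lever now lies over the pipe: in the top crop its tip is at px (337,251) and the hub at (343.7,206). I'll compute the angle.

```bash
python3 - <<'E'
from h import *
from scipy.optimize import least_squares
f=grab_frame("top");s=grab_frame("side")
x=least_squares(lambda p:np.r_[w2px(f,p)-(337,251),w2px(s,p)-(230+70/5,200+225/5)],[.45,-.13,.106]).x
for h in (px2w(f,(343.7,206),.115),):
  for t in (x,px2w(f,(337,251),.108)):
    d=(t-h)[:2];print(t.round(4),np.linalg.norm(d),np.arctan2(d[1],d[0])%(2*np.pi)-AX["B"]-np.pi/2)
for r in outline_of("lever_b",f)[:3]:
    ys,xs=np.nonzero(r["mask"]);P=np.array([px2w(f,(a,b),.106)[:2] for a,b in zip(xs,ys)],np.float32)
    v=cv2.fitLine(P,cv2.DIST_HUBER,0,.01,.01).ravel();print(r["p"],P.mean(0),np.arctan2(-v[1]*np.sign(v[0]),-abs(v[0]))%(2*np.pi)-np.pi/2)
E
```

```text
[ 0.4421 -0.1325  0.1081] 0.10207550052914709 1.5639986573527462
[ 0.4416 -0.1325  0.108 ] 0.10250720823572332 1.564548242261386
0.59 [ 0.50973487 -0.14345355] 1.4062122
```

Lever b is at 1.564 (1.560 from the mask), fully open. Now I'll shut lever a.

```bash
python3 - <<'E'
from h import *
push("A",1.50,0.0)
p,o=pose("B",1.2,1,.06,.22);reach(p,o)
look("g1","A");print(state()["time"])
f=grab_frame("top")
for r in outline_of("lever_a",f)[:3]:
    ys,xs=np.nonzero(r["mask"]);P=np.array([px2w(f,(a,b),.106)[:2] for a,b in zip(xs,ys)],np.float32)
    v=cv2.fitLine(P,cv2.DIST_HUBER,0,.01,.01).ravel();print(r["p"],P.mean(0),np.arctan2(v[1],v[0])%np.pi-AX["A"]-np.pi/2)
for n,z in dict(jar=.058,tape=.024,dish=.035,pills=.065).items(): print(n,[px2w(f,r["xy"],z).round(3) for r in recognise(n,f)[:1]])
E
```

```text
1.5 False [0.4 0.1 0.2] [-0.      0.0006 -0.    ] 24.3
1.36 False [-0.3 -0.1  0.4] [-0.0001  0.     -0.0001] 24.7
1.23 False [-0.9 -1.3 -0.8] [-0.0001 -0.0002 -0.0002] 25.0
1.09 False [-0.9 -0.2 -0.2] [-0.0001 -0.0001 -0.0001] 25.3
0.95 False [-0.9 -0.7  0.1] [ 0.0001 -0.     -0.0001] 25.7
0.82 False [-1.2 -0.4 -0.2] [0.0002 0.0001 0.    ] 26.0
0.68 False [-0.8 -1.5 -0.7] [0.0004 0.0001 0.0001] 26.3
0.55 False [0.3 0.  0.3] [0.0004 0.0001 0.0001] 26.7
0.41 False [-0.4  0.2  0.3] [0.0003 0.0001 0.0001] 27.0
0.27 False [-0.6 -0.1  0.8] [0.0003 0.     0.0001] 27.3
0.14 False [-0.1  0.2  0.2] [ 0.0002 -0.      0.0001] 27.7
0.0 False [-0.1 -0.3 -0.3] [ 0.0001 -0.0001  0.    ] 28.0
30.8583
0.58 [ 0.5027692  -0.14287119] 1.2672632613902834
0.52 [0.5250266  0.30624086] -0.014579685615941917
jar []
tape [array([ 0.467, -0.204,  0.024])]
dish [array([ 0.482, -0.065,  0.035])]
pills [array([0.459, 0.341, 0.065])]
```

View pics/g1.png

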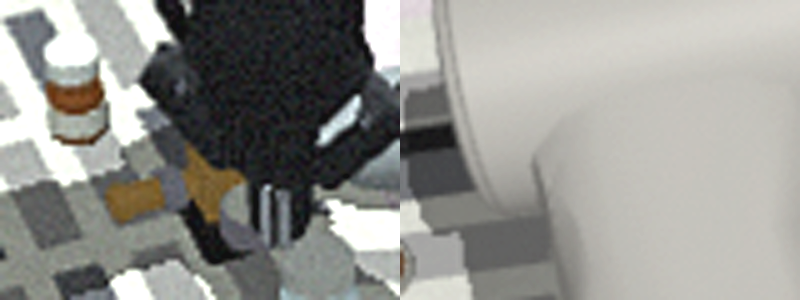

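The arm hides lever a from both cameras here. I'll move back to the start pose and check from there.

```bash
python3 - <<'E'
from h import *
move_j([1.461,.255,.108,0,-1.424,-.285])
look("i1","A");print(state()["time"])
f=grab_frame("top");K={"A":.2,"B":0}
for r in outline_of("lever_a",f)[:3]:
    ys,xs=np.nonzero(r["mask"]);P=np.array([px2w(f,(a,b),.106)[:2] for a,b in zip(xs,ys)],np.float32)
    k="A" if P[:,1].mean()>.05 else "B"
    v=cv2.fitLine(P,cv2.DIST_HUBER,0,.01,.01).ravel();print(k,r["p"],P.mean(0),np.arctan2(v[1],v[0])%np.pi-AX[k]-np.pi/2)
for n,z in dict(jar=.058,tape=.024,dish=.035,pills=.065,forceps=.01).items(): print(n,[px2w(f,r["xy"],z).round(3) for r in recognise(n,f)[:1]])
E
```

```text
33.5333
A 0.83 [0.5302882  0.27036035] 0.0035231986766606216
B 0.66 [ 0.5065057  -0.14282615] 1.5667144136617326
B 0.38 [ 0.47930706 -0.05266839] 0.11150766183830707
jar [array([0.559, 0.134, 0.058])]
tape [array([ 0.468, -0.201,  0.024])]
dish [array([ 0.495, -0.062,  0.035])]
pills [array([0.456, 0.34 , 0.065])]
forceps [array([ 0.446, -0.435,  0.01 ])]
```

View pics/i1.png

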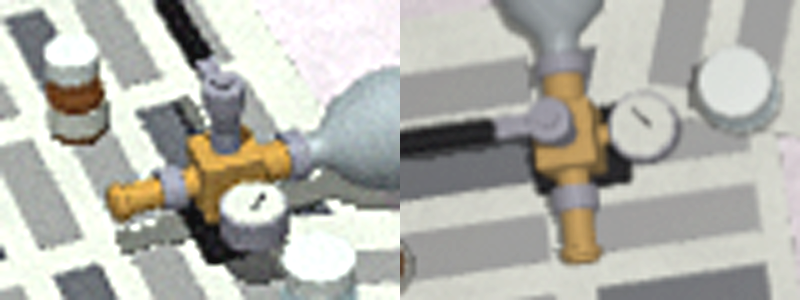

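Lever a now lies across the pipe, running left from the hub at crop (548,122), at 0.004 rad. Lever b is at 1.567 rad. The bystanders are where they were, to within the networks' scatter.

```bash
python3 -c "
from rig import *
print(hand_in())"
```

```text
the job is handed in; nothing more can be done
None
```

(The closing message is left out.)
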